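# Free the stamping press and press its plunger home

### The arm

A 7-joint arm with a two-finger parallel gripper is mounted at the origin on a cart in front of the work surface, level with it; the furniture and walls round the work are solid. World frame = base frame: x ahead of the robot, y to its left, z up, the work surface at z = 0. Lengths are in m, angles in rad, forces in N, time in s.
With the tool pointing down it reaches from about 0.425 to 0.875 m from the base axis. Payload 4.7 kg.
Tool frame: the origin (TCP) lies at the very end of the fingers, on their centre line; the grasp point (between the pads) lies 19 mm behind it; z points along the fingers, y is the line along which they close (so a half turn about z gives the same grasp; the last joint's range is limited). The gripper opens to 85 mm and grips with 20 to 120 N. Pads are 22 mm wide; open, the fingers measure 114 mm over their backs; the gripper's body (76 mm by 85 mm) begins 54 mm behind the grasp point. The pads swing forward as they close: fully open they stand 13 mm farther back than shut.
Start: joints at [-1.331, 0.321, -0.07, 1.45, 0.023, 1.371, -0.057], TCP at [0.146, 0.634, 0.231] pointing down, gripper open.
Joint ranges: [-2.86, 2.86], [-0.3, 2.09], [-1.38, 1.24], [0.06, 2.45], [-1.56, 4.7], [0.09, 2.05], [-2.69, 2.69]. Speed limits (rad/s): [2.57, 2.57, 3.14, 3.14, 3.14, 3.14, 3.14].

### API

Orientations are given as [roll, pitch, yaw] about the fixed x, y, z axes, in that order (R = Rz(yaw) Ry(pitch) Rx(roll)).
In Python, from cell import goto, move_straight, move_joints, open_gripper, gripper_close, pause, inverse_kinematics, read_state, capture, calibration, MotionError, finish_job gives the robot as it stands. Calls block until the motion is done:
- goto(position, orientation): joint-space move of the TCP to a pose.
- move_straight(position, speed=0.15, orientation=None, guard=None): straight line of the TCP; orientation=None keeps the orientation; speed is the mean speed in m/s. With guard (N) it stops when the force on the tool has changed by that much, and returns True; else False.
- move_joints(angles): joint-space move.
- open_gripper() and gripper_close(newtons=None): open the fingers fully, or close them until they stop; newtons is the grip in N (None keeps the last).
- pause(seconds).
- inverse_kinematics(position, orientation): joint angles nearest the present ones, or None.
- read_state(): the state.
- capture(name): name is "scene" or "top" or "wrist"; returns the picture (420x560x3 uint8, red, green, blue); there is no depth.
- calibration(name): a dict with "fov_y" (degrees; the focal length in pixels is half the picture's height over the tangent of half this angle, whatever the lens; pixels are square), "cx", "cy" (the principal point, pixels), "xyz" and "rotation" of the camera in the world. Camera axes: x right, y down, z forward; pixel columns grow to the right and rows downward; lengths in m; the calibration is good to about 2 mm. A picture is of the moment at which its call begins: read the wrist's pose just before it. calibration takes no time and is no camera call; for the wrist camera it gives the pose at the moment of the call.
A pose or a line that the arm cannot do raises MotionError and nothing moves.
- finish_job(): hands the job in; it is judged then, once.
The state is a dict: "time": time; "joint_pos": joint angles; "joint_velocities": joint speeds; "effort": joint torques, N m; "position": TCP position; "orientation": TCP orientation; "ft_force": force on the tool from outside, world axes, zero at the start; "ft_torque": the same for the moment, N m; "gripper_width": finger opening in m; "gripper_force": force on a finger pad.
Only numpy, scipy, OpenCV 4.12 (cv2) and the standard library are available. Lean on these libraries where they do the work, as an engineer would, in place of code of your own. Each camera call takes 0.05 s, during which the arm holds its last target. There are 200 camera calls.

### The job

Someone left the wooden cone plug standing on the clay tag under the die of the round-headed stamping press. Take it out and stand it upright on its broad end in the plywood tray, then press that press's spring plunger all the way down to its stop for a moment and let it spring back up. Leave the tag lying in its nest, and leave the square-headed press, its clay twist, the glaze jar, the pinch pot and the needle tool as they are.

Things in the scene. Friction and masses are not known exactly. Their poses are not given: they have to be found in the camera images.
- press_round: Fixed stamping press with a ROUND plunger head, a grey C-frame open at the front and both sides, base 130 x 110 x 16 mm; origin under the base's centre on the table, z up, front to -x. Vertical die axis at x = -20 mm, y = 0. Steel anvil 56 (x) x 74 (y) mm, centred x = -20, y = -10, top at z = 40, with 3 mm high nest strips round the tag. Column at the back x = 24 to 61 mm, 36 wide, to z = 121.
- round_die (a point): On the die axis of the round-headed press, fixed, at the underside of its plunger die when up: 79 mm above the table, 34 mm above the tag; die radius 8 mm. The frame's arm, 24 mm wide, comes from the column to an eye of radius 13 mm on this axis, z = 105 to 121 mm, with a collar of radius 11 mm up to z = 128; the 44 mm head is above that from z = 164 up.
- round_head (a point): Centre of the top face of the round wooden plunger head (disc of diameter 44 mm, 12 mm thick); 176 mm above the table with the plunger up, 143 mm at the stop; z up.
- round_plunger (a joint): Travel of the round-headed press's plunger in m: 0 up (spring pushes it up), 0.033 fully down at the stop; straight down; about 3 N to start it and 9 N at the stop.
- round_nest (a point): Middle of the nest on the top of the round-headed press's anvil, 40 mm above the table: the place of the tag's origin (the die axis is 10 mm from it along the press's +y).
- press_square: The other press, the same in every size, fixed, but with a SQUARE plunger head 40 x 40 mm. Same origin and axes. Not to be operated.
- square_head (a point): Centre of the top face of the square head, 176 mm above the table.
- square_plunger (a joint): Travel of the square-headed press's plunger in m, 0 up; must stay up.
- cone_plug: Turned walnut cone, 28 mm high, 23 mm wide at its broad foot, narrower at the top, 20 g; origin at the centre of its foot, z to its narrow end. It stands on the tag under the die of the round-headed press, 6 mm below the die.
- tag: Flat clay tag, a disc with a tail, 38 x 58 x 5 mm, origin under its middle; its disc, centred 10 mm along its +y, lies under the die. Lies loose in the nest of the round-headed press.
- tray: Fixed shallow square plywood tray 90 x 90 x 14 mm, walls and floor 4 mm thick; origin under its centre on the table.
- clay_twist: Bystander: folded ribbon of clay 19 x 51 x 14 mm lying on the square-headed press's anvil; origin under its middle.
- glaze_jar: Bystander: screw-lid glaze jar, 56 mm diameter, 70 mm high, standing behind; origin at the centre of its foot.
- pinch_pot: Bystander: clay pinch pot, 72 mm diameter, 64 mm high, standing in front; origin at the centre of its foot.
- needle_tool: Bystander: needle tool with wooden handle, 183 mm long, 10 mm thick, lying along its own y; origin under its middle.

How it is judged:
On the way, in this order (a step that is already met when the one before it is completed fails the run):
1. the cone plug stands in the tray, let go (x of cone_plug in the frame of tray between -0.036 and 0.036 m and y of cone_plug in the frame of tray between -0.036 and 0.036 m and height (world z) of cone_plug below 0.009 m and angle between cone_plug's own z axis and vertical below 0.2 rad and contact force between the fingers and cone_plug below 0.05 N), for 0.2 s.
2. the round-headed plunger is held down at its stop (value of joint round_plunger above 0.031 m), for 0.2 s.
3. the plunger has sprung back up (value of joint round_plunger below 0.003 m), for 0.2 s.
At the end, for the whole second after the job is handed in: The cone plug stands upright (within 11 degrees) on its broad end on the floor of the tray, at rest and let go; the round-headed plunger is up again (within 3 mm) after having been held within 2 mm of its stop; the tag lies flat within 8 mm of its place in the nest (x of cone_plug in the frame of tray between -0.036 and 0.036 m and y of cone_plug in the frame of tray between -0.036 and 0.036 m and height (world z) of cone_plug below 0.009 m and angle between cone_plug's own z axis and vertical below 0.2 rad and linear speed of cone_plug below 0.02 m/s and value of joint round_plunger below 0.003 m and distance between tag and round_nest below 0.008 m and angle between tag's own z axis and vertical below 0.1 rad); the robot touches nothing.
It fails at once if the square-headed press is operated (value of joint square_plunger above 0.006 m).
It fails at once if the clay twist is disturbed (distance of clay_twist from where it was at the start of the episode above 0.015 m).
It fails at once if the glaze jar is disturbed (distance of glaze_jar from where it was at the start of the episode above 0.02 m or angle between glaze_jar's own z axis and vertical above 0.4 rad).
It fails at once if the pinch pot is disturbed (distance of pinch_pot from where it was at the start of the episode above 0.02 m or angle between pinch_pot's own z axis and vertical above 0.4 rad).
It fails at once if the needle tool is disturbed (distance of needle_tool from where it was at the start of the episode above 0.025 m).
It also fails if it takes over 59 s, if anything falls off the work surface, if the arm or the gripper's body presses on something with over 40 N, if the wrist force passes 120 N, or if a joint passes its speed limit or range.

## Working session

There is one attempt and no reset: what is moved stays moved. The work goes in short steps, each a Python script; the robot and the scene stay as the last script left them, time stands still between calls to the robot, and variables do not carry over. Pictures are saved under pics/ and viewed, at most 10 in all, crops included, and the job is handed in when it is done.

```bash
mkdir -p pics; python3 - <<'E'
from cell import *
import cv2
for n in ("scene","top"):
    cv2.imwrite(f"pics/{n}0.png",capture(n)[:,:,::-1]); print(n,calibration(n))
print(read_state()); print(calibration("wrist"))
E
```

```text
scene {'fov_y': 45.51534148741888, 'cx': 277.6875229449891, 'cy': 214.8257377492023, 'xyz': array([0.27874068, 0.7903049 , 0.73327743]), 'rotation': array([-2.29128911,  0.0098305 , -2.71214866])}
top {'fov_y': 43.02639124719496, 'cx': 275.1467608928103, 'cy': 204.7281654103837, 'xyz': array([0.43467605, 0.19440186, 1.05624915]), 'rotation': array([-3.01230326,  0.00515075, -1.55077061])}
{'time': 0.1, 'joint_pos': array([-1.33091607,  0.32174617, -0.07008439,  1.45157079,  0.02258044,
        1.37077605, -0.05689406]), 'joint_velocities': array([-1.36425514e-04, -6.45000590e-04, -1.24647673e-03, -3.06142888e-03,
       -5.12314440e-05,  1.08536218e-03, -2.44342797e-03]), 'effort': array([-2.22162691e-05, -4.94884264e+01, -3.83999767e-01, -3.15207160e+01,
        1.30274220e-02,  7.55400688e-03, -2.37890369e-06]), 'position': array([0.14544553, 0.63302462, 0.23032567]), 'orientation': array([-3.13988053e+00,  7.39072894e-05,  2.91584244e+00]), 'ft_force': array([-0.44678979,  0.61184563, -0.39540001]), 'ft_torque': array([-0.04949463,  0.00890887, -0.00147315]), 'gripper_force': 0.0, 'gripper_width': 0.08561994507417905}
{'fov_y': 64.38618088340309, 'cx': 285.1126029649423, 'cy': 211.70244320896563, 'xyz': array([0.06949405, 0.6512204 , 0.37286598]), 'rotation': array([2.83073729e+00, 2.55164911e-03, 1.34489040e+00])}
```

View pics/scene0.png

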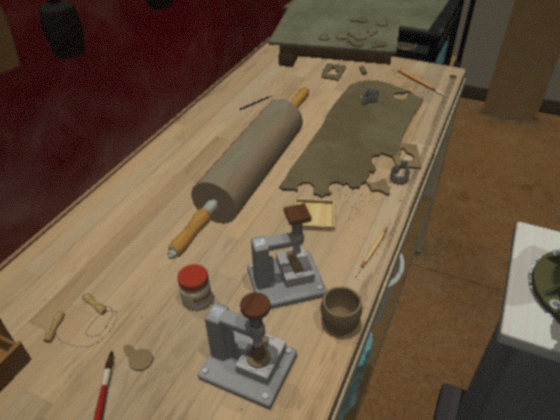

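View pics/top0.png

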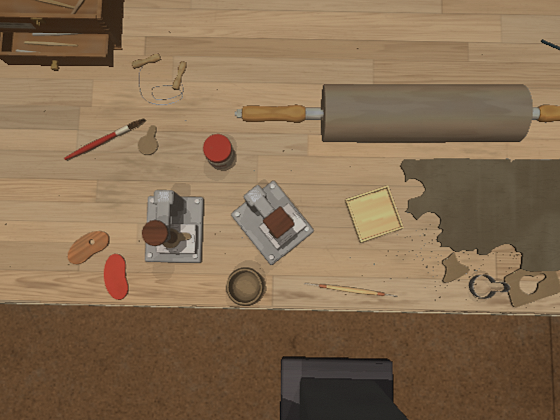

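The scene view shows the round-headed press at about (250,350) with the cone under its die. In the top view, the round press is at (172,225), the square press at (272,222), the tray at (373,214), the pot at (245,286), the jar at (218,150) and the needle tool at (345,289).

```bash
cat > h.py <<'E'
import numpy as np, cv2
from scipy.spatial.transform import Rotation as Ro
from cell import *
def cam(name,c=None):
    c=c or calibration(name); f=210/np.tan(np.radians(c['fov_y'])/2)
    return np.array(c['xyz']),Ro.from_euler('xyz',c['rotation']).as_matrix(),f,c['cx'],c['cy']
def ray(C,u,v):
    p,R,f,cx,cy=C; return p,R@np.array([(u-cx)/f,(v-cy)/f,1])
def plane(C,u,v,z):
    p,d=ray(C,u,v); return p+d*(z-p[2])/d[2]
def proj(C,X):
    p,R,f,cx,cy=C; q=R.T@(np.array(X)-p); return q[:2]/q[2]*f+[cx,cy]
def tri(C1,a,C2,b):
    p,d=ray(C1,*a); q,e=ray(C2,*b)
    s=np.linalg.lstsq(np.c_[d,-e],q-p,rcond=None)[0]
    A=p+s[0]*d; B=q+s[1]*e; return (A+B)/2, np.linalg.norm(A-B)
E
python3 - <<'E'
from h import *
T=cam('top');S=cam('scene')
for n,p,z in [('roundpress',(172,228),.016),('sq',(272,222),.016),('tray',(373,214),.01),('pot',(245,286),.064),('jar',(218,147),.07),('head',(155,232),.176)]:
    print(n,plane(T,*p,z).round(3))
print('head tri',tri(T,(155,232),S,(255,303)), 'jar tri',tri(T,(217,148),S,(193,274)))
im=cv2.imread('pics/top0.png')
cv2.imwrite('pics/c1.png',cv2.resize(im[180:275,135:215],None,fx=6,fy=6,interpolation=cv2.INTER_CUBIC))
im2=cv2.imread('pics/scene0.png')
cv2.imwrite('pics/c2.png',cv2.resize(im2[285:405,190:305],None,fx=5,fy=5,interpolation=cv2.INTER_CUBIC))
# tray by colour
hsv=cv2.cvtColor(im,cv2.COLOR_BGR2HSV); print(hsv[214,373],hsv[222,340])
m=cv2.inRange(hsv,(20,90,120),(35,255,255)); m[:, :330]=0;m[:,420:]=0
c=max(cv2.findContours(m,0,2)[0],key=cv2.contourArea); r=cv2.minAreaRect(c); b=cv2.boxPoints(r)
print(r,[plane(T,*q,.014).round(4)[:2] for q in b], plane(T,*r[0],.014))
E
```

```text
roundpress [0.52  0.404 0.016]
sq [0.536 0.208 0.016]
tray [0.556 0.009 0.01 ]
pot [0.412 0.255 0.064]
jar [0.671 0.313 0.07 ]
head [0.5   0.399 0.176]
head tri (array([0.49929047, 0.39927933, 0.17590987]), np.float64(0.0006519584009579271)) jar tri (array([0.66834568, 0.31400316, 0.07310771]), np.float64(0.00022226639519457576))
[ 23  96 191] [ 16  89 169]
((373.8283386230469, 212.96588134765625), (39.81519317626953, 46.20737838745117), 72.18110656738281) [array([0.58  , 0.0634]), array([ 0.6099, -0.0236]), array([ 0.5351, -0.0468]), array([0.5057, 0.0393])] [0.55747121 0.00808464 0.014     ]
```

View pics/c1.png

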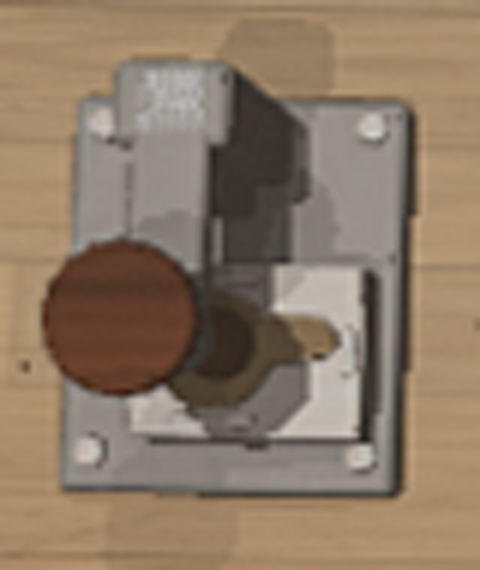

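View pics/c2.png

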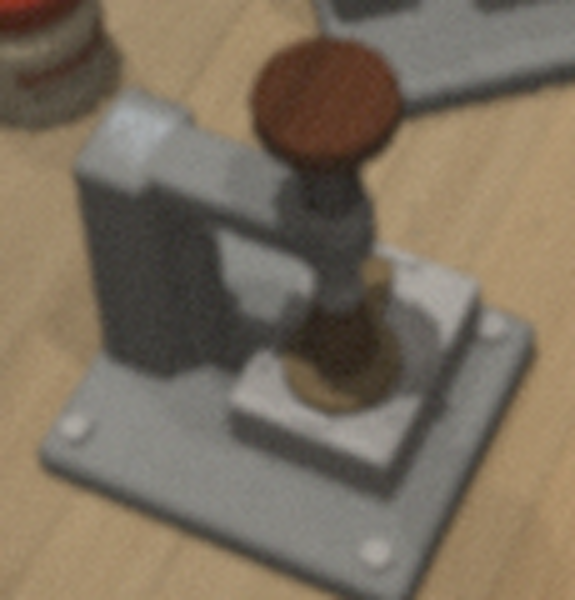

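The top-view crop gives the plate corners at (80,97), (412,100), (400,492) and (62,487), with the head centred at (118,317). In the scene crop, the cone stands on the tag disc below the die, with the front and both sides open. I'll grasp from the front with the tool tilted about 30–35° below horizontal. That lets the same grip stand the cone in the tray.

```bash
cat >> h.py <<'E'
def ori(az,t):
    "tool z along azimuth az, t below horizontal; camera side (tool x) up"
    z=np.array([np.cos(az)*np.cos(t),np.sin(az)*np.cos(t),-np.sin(t)])
    x=np.array([np.cos(az)*np.sin(t),np.sin(az)*np.sin(t),np.cos(t)])
    R=np.c_[x,np.cross(z,x),z]; return Ro.from_matrix(R).as_euler('xyz'),z
E
python3 - <<'E'
from h import *
T=cam('top');S=cam('scene')
c=[plane(T,135+u/6-.4,180+v/6-.4,.016)[:2] for u,v in [(80,97),(412,100),(400,492),(62,487)]]
TL,TR,BR,BL=c
print('sides',[np.linalg.norm(a-b).round(4) for a,b in [(TL,TR),(TR,BR),(BR,BL),(BL,TL)]],'ctr',np.mean(c,0))
yaw=[np.arctan2(*(a-b)[::-1]) for a,b in [(TL,BL),(TR,BR)]]+[np.arctan2(*(a-b)[::-1])-np.pi/2 for a,b in [(TL,TR),(BL,BR)]]
y=np.mean(yaw); print('yaw',yaw)
die=np.mean(c,0)-.02*np.array([np.cos(y),np.sin(y)]); print('die from plate',die)
h=tri(T,(135+118/6-.4,180+317/6-.4),S,(190+327/5-.4,285+100/5-.4)); print('head',h)
d=(die+h[0][:2])/2
for t in (30,35):
  for azd in range(-60,61,10):
    ok=[]
    for P,a in ((np.r_[d,.067],azd+np.degrees(y)),):
      o,z=ori(np.radians(a),np.radians(t)); 
      for b in (0,.1):
        q=inverse_kinematics(P+.014*z-b*z,o); ok.append(None if q is None else np.round(q,2).tolist())
    print(t,azd,ok)
tr=np.array([.557,.008,.027])
for azd in range(-60,61,15):
  o,z=ori(np.radians(azd),np.radians(33)); q=inverse_kinematics(tr+.014*z,o); print('tray',azd,q if q is None else q.round(2))
E
```

```text
sides [np.float64(0.1094), np.float64(0.1283), np.float64(0.1097), np.float64(0.1278)] ctr [0.5193115  0.39902692]
yaw [np.float64(0.005125637139797871), np.float64(0.007118329362796838), np.float64(0.01014993571293843), np.float64(0.005209928888625148)]
die from plate [0.49931197 0.3988889 ]
head (array([0.4986288 , 0.40079527, 0.17443807]), np.float64(0.0007075659270126039))
30 -60 [[-1.0, 0.84, -0.18, 1.42, 0.9, 1.69, 2.22], [-1.22, 0.86, 0.01, 1.26, 0.75, 1.78, 2.32]]
30 -50 [[-1.01, 0.77, -0.21, 1.55, 1.0, 1.59, 2.24], [-1.09, 0.77, -0.25, 1.43, 0.95, 1.74, 2.27]]
30 -40 [[-1.02, 0.7, -0.22, 1.69, 1.1, 1.47, 2.26], [-1.1, 0.67, -0.28, 1.61, 1.03, 1.62, 2.28]]
30 -30 [[-1.02, 0.62, -0.22, 1.83, 1.21, 1.36, 2.26], [-1.1, 0.57, -0.3, 1.78, 1.12, 1.51, 2.29]]
30 -20 [[-1.02, 0.55, -0.22, 1.96, 1.33, 1.24, 2.26], [-1.09, 0.47, -0.32, 1.95, 1.21, 1.38, 2.3]]
30 -10 [[-0.97, 0.48, -0.26, 2.08, 1.49, 1.13, 2.25], [-0.5, 0.58, -1.0, 2.09, 1.54, 1.54, 2.27]]
30 0 [[-1.62, 0.44, 0.49, 2.22, 1.53, 0.74, 2.18], [-0.76, 0.3, -0.63, 2.26, 1.5, 1.18, 2.3]]
30 10 [[-2.07, 0.63, 1.06, 2.33, 1.9, 
[... 1108 characters left out ...]
, 1.48, 0.81, 2.47]]
35 20 [[-1.45, 0.27, 0.49, 2.37, 2.14, 0.49, 2.03], None]
35 30 [[-0.07, 0.32, -0.81, 2.37, 2.37, 0.59, 2.25], None]
35 40 [[0.39, 0.49, -1.16, 2.37, 2.58, 0.52, 2.43], None]
35 50 [[0.52, 0.52, -1.16, 2.35, 2.98, 0.34, 2.27], None]
35 60 [[0.62, 0.6, -1.17, 2.3, 3.6, 0.19, 1.89], [-0.26, 0.0, -0.07, 2.45, 4.52, 0.58, 0.7]]
tray -60 [-0.65  0.51  0.04  2.11  1.17  1.11  2.17]
tray -45 [-0.66  0.41  0.05  2.28  1.44  0.96  2.11]
tray -30 [-0.62  0.33  0.08  2.44  1.8   0.83  2.  ]
tray -15 None
tray 0 None
tray 15 None
tray 30 [ 1.51  0.77 -1.19  2.42  4.11  0.22  1.72]
tray 45 [ 0.69  0.42 -0.26  2.29 -1.54  0.82  1.03]
tray 60 [ 0.03  0.55  0.49  2.14 -1.45  1.26  1.02]
```

```bash
cat >> h.py <<'E'
DIE=np.array([.499,.3995]); AZ,TI=np.radians(-43),np.radians(35); O,Z=ori(AZ,TI); G=.015
TRAY=np.array([.557,.008]); HZ=np.array([np.cos(AZ),np.sin(AZ),0])
E
python3 - <<'E'
from h import *
P=np.r_[DIE,.067]+G*Z
for X in (np.r_[TRAY,.027]+G*Z,np.r_[TRAY,.15]+G*Z,np.r_[TRAY,.28]+G*Z,P-.12*HZ+[0,0,.003],P-.12*HZ+[0,0,.2]):
    q=inverse_kinematics(X,O); print(None if q is None else q.round(2))
goto(P-.13*Z,O)
cv2.imwrite('pics/w1.png',capture('wrist')[:,:,::-1])
W=cam('wrist'); print('die/cone proj',[proj(W,np.r_[DIE,z]).round() for z in (.045,.073,.079)])
print(read_state()['time'],read_state()['position'],P-.13*Z)
E
```

```text
[-0.64  0.38  0.06  2.3   1.45  0.91  2.14]
[-0.59  0.1   0.    2.27  1.25  1.    2.51]
None
[-1.12  0.75 -0.27  1.53  0.95  1.59  2.24]
[-1.09  0.53 -0.32  1.44  0.93  1.8   2.48]
die/cone proj [array([286., 222.]), array([286., 202.]), array([286., 197.])]
2.2 [0.42995198 0.46407085 0.1332535 ] [0.43010466 0.46374594 0.13296129]
```

View pics/w1.png

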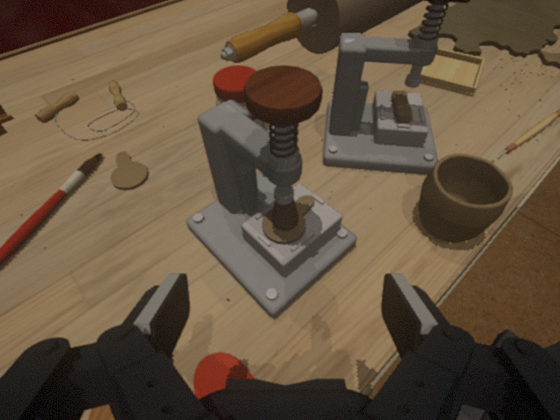

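The wrist view shows the cone foot at about (285,226) and its top at about (285,202), which matches the projected (286,222) and (286,202). The fingers straddle it, so I'll move in and grip.

```bash
python3 - <<'E'
from h import *
P=np.r_[DIE,.067]+G*Z
print(move_straight(P,speed=.08,guard=6)); s=read_state(); print(s['position']-P,s['ft_force'])
gripper_close(25); s=read_state(); print(s['gripper_width'],s['gripper_force'],s['ft_force'],s['time'])
cv2.imwrite('pics/w2.png',np.hstack([capture('wrist')[100:350,150:430,::-1],capture('scene')[250:400,170:450,::-1].repeat(1,0) if 0 else cv2.resize(capture('scene')[290:400,190:310,::-1],(280,250))]))
E
```

```text
False
[-0.00025782  0.00066062  0.00022599] [ 0.02635503  0.23521565 -0.22175429]
0.019119397375244554 24.07534048659727 [-0.28220446 -0.27422352  0.6836268 ] 4.6
```

View pics/w2.png

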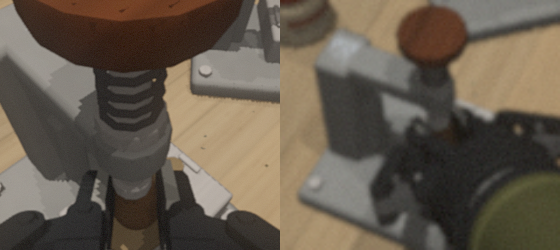

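The grip is at 19 mm wide with 24 N, flanking the cone below the die (wrist crop about (135,210)). I'll lift 3 mm, pull it out and check that it's held.

```bash
python3 - <<'E'
from h import *
P=np.r_[DIE,.067]+G*Z
move_straight(P+[0,0,.003],speed=.03); print(read_state()['ft_force'])
move_straight(P+[0,0,.003]-.12*HZ,speed=.08)
move_straight(P+[0,0,.17]-.12*HZ,speed=.2)
s=read_state(); print(s['gripper_width'],s['gripper_force'],s['time'])
a=capture('wrist')[:,:,::-1]; b=capture('scene')[:,:,::-1]
cv2.imwrite('pics/w3.png',np.hstack([a[180:420,130:430],cv2.resize(b[200:420,150:425],(300,240))]))
for zz in (.19,.21,.23,.25):
  for az in (-43,-50,-60,-70):
    for t in (35,):
      o,z=ori(np.radians(az),np.radians(t)); q=inverse_kinematics(np.r_[TRAY,zz]+G*z,o); print(zz,az,None if q is None else q.round(2))
E
```

```text
[ 1.08237074  0.28550818 -0.68944603]
0.019035998205471378 24.04833006381523 7.5833
0.19 -43 [-0.54  0.02 -0.05  2.25  1.19  1.03  2.62]
0.19 -50 [-0.54  0.09 -0.06  2.17  1.13  1.13  2.58]
0.19 -60 [-0.54  0.19 -0.06  2.06  1.04  1.26  2.52]
0.19 -70 [-0.53  0.28 -0.06  1.95  0.96  1.38  2.47]
0.21 -43 [-0.54 -0.01 -0.05  2.23  1.16  1.05  2.68]
0.21 -50 [-0.54  0.06 -0.06  2.16  1.11  1.15  2.63]
0.21 -60 [-0.54  0.16 -0.06  2.05  1.03  1.28  2.56]
0.21 -70 [-0.53  0.25 -0.06  1.93  0.95  1.41  2.5 ]
0.23 -43 None
0.23 -50 [-0.54  0.03 -0.06  2.14  1.09  1.17  2.67]
0.23 -60 [-0.54  0.13 -0.06  2.03  1.02  1.31  2.6 ]
0.23 -70 [-0.53  0.22 -0.06  1.92  0.95  1.43  2.54]
0.25 -43 None
0.25 -50 None
0.25 -60 [-0.54  0.1  -0.06  2.01  1.01  1.33  2.64]
0.25 -70 [-0.53  0.2  -0.06  1.9   0.94  1.45  2.57]
```

View pics/w3.png

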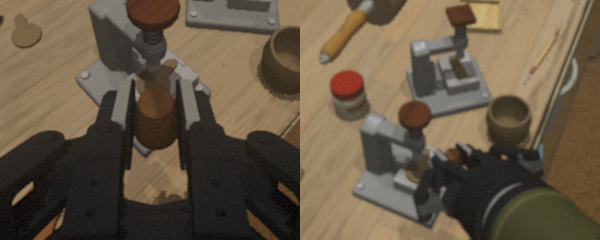

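The cone is out and held upright between the pads (wrist crop about (155,120)), and the tag is still in its nest. Next is the tray.

```bash
python3 - <<'E'
from h import *
W=cam('wrist'); s=read_state(); g=s['position']-G*Z
print('expected foot/top px in crop',[(proj(W,g+[0,0,dz])-[130,180]).round() for dz in (-.022,.006)])
o,z=ori(np.radians(-60),TI)
move_straight(np.r_[TRAY,.24]+G*z,speed=.22,orientation=o)
move_straight(np.r_[TRAY,.15]+G*Z,speed=.1,orientation=O)
move_straight(np.r_[TRAY,.045]+G*Z,speed=.12)
s=read_state(); print(s['gripper_width'],s['time'])
a=capture('wrist')[:,:,::-1]
cv2.imwrite('pics/w4.png',cv2.resize(a[130:420,130:430],None,fx=2,fy=2))
W=cam('wrist'); g=s['position']-G*Z
print([((proj(W,g+[0,0,dz])-[130,130])*2).round() for dz in (-.022,.006)])
E
```

```text
expected foot/top px in crop [array([156., 132.]), array([156., 108.])]
0.01911483338104978 12.1667
[array([313., 364.]), array([313., 316.])]
```

View pics/w4.png

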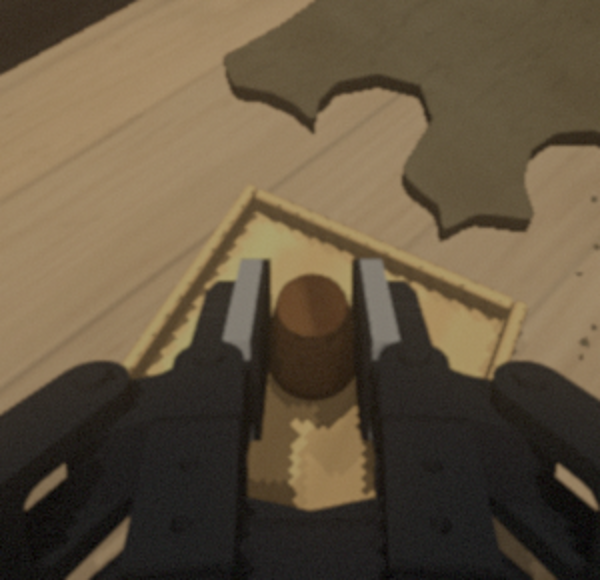

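The cone hangs over the tray floor. Its top is at (312,305) and its foot edge at (313,400), close to the upright prediction. I'll lower it and release.

```bash
python3 - <<'E'
from h import *
hit=move_straight(np.r_[TRAY,.0245]+G*Z,speed=.03,guard=2.5)
s=read_state(); print(hit,(s['position']-G*Z)[2],s['ft_force'])
open_gripper(); s=read_state(); print(s['gripper_width'],s['ft_force'],s['time'])
move_straight(s['position']-.13*Z,speed=.12)
a=capture('wrist')[:,:,::-1]; b=capture('top')[:,:,::-1]
cv2.imwrite('pics/w5.png',np.hstack([a[50:350,100:450],cv2.resize(b[150:300,130:420],(580,300))])[:, :800])
print(read_state()['time'], [proj(cam('wrist'),np.r_[TRAY,z])-[100,50] for z in (.004,.032)])
E
```

```text
True 0.026194754326562885 [-0.50464166  0.60432077  2.94225362]
0.08540421767247944 [-0.38548847 -0.64327508  0.97397498] 13.4833
14.8167 [array([183.87227905, 172.12327839]), array([183.87769837, 151.6380688 ])]
```

View pics/w5.png

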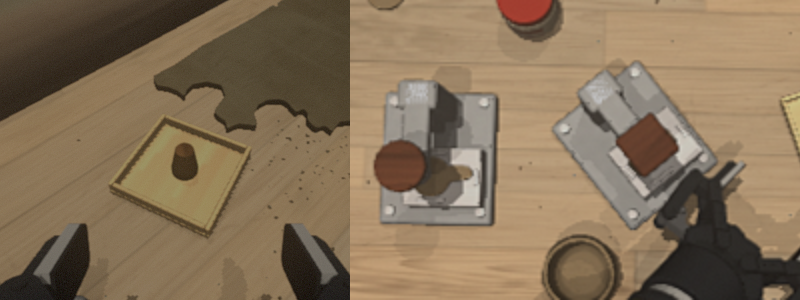

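The cone stands upright in the middle of the tray (wrist crop (185,160)), and the tag is still in the round press's nest. Now the plunger.

```bash
python3 - <<'E'
from h import *
s=read_state(); p=s['position']
move_straight(p+[0,0,.09],speed=.15); gripper_close(30)
o,z=ori(AZ,np.radians(89.9))
best=None
for az in range(-180,180,15):
    oo,_=ori(np.radians(az),np.radians(89.9))
    qs=[inverse_kinematics(X,oo) for X in ([.47,.12,.30],np.r_[DIE,.25],np.r_[DIE,.14])]
    if all(q is not None for q in qs):
        c=np.abs(qs[0]-s['joint_pos']).max()+np.abs(qs[1]-qs[0]).max()
        if best is None or c<best[0]: best=(c,az,qs)
print(best); oo,_=ori(np.radians(best[1]),np.radians(89.9))
goto([.47,.12,.30],oo); move_straight(np.r_[DIE,.25],speed=.2)
s=read_state(); print(s['position'],s['orientation'],s['gripper_width'],s['ft_force'],s['time'])
print(move_straight(np.r_[DIE,.178],speed=.06,guard=5))
F0=s['ft_force'][2]; print(read_state()['ft_force'][2]-F0)
for z in np.r_[np.arange(.172,.1435,-.006),np.arange(.144,.1385,-.001)]:
    move_straight(np.r_[DIE,z],speed=.05); s=read_state(); f=s['ft_force'][2]-F0
    print(round(z,4),s['position'].round(4),round(f,2))
    if f>22: break
pause(.5); print(read_state()['position'],read_state()['ft_force'])
cv2.imwrite('pics/w6.png',cv2.resize(capture('scene')[230:400,170:340,::-1],None,fx=3,fy=3))
print(s['time'])
E
```

```text
(np.float64(1.5650666092558), -180, [array([-0.43189063, -0.05834268,  0.12197766,  1.73905038,  0.00660121,
        1.46211689,  1.25995051]), array([-7.13957084e-01,  2.89799296e-01, -2.57394619e-03,  1.45307846e+00,
       -4.16674280e-04,  1.40003207e+00,  8.54443221e-01]), array([-0.69259535,  0.35415143, -0.02917951,  1.59243701,  0.00963438,
        1.19647072,  0.847296  ])])
[0.4996165  0.39824348 0.25049802] [-3.14132805e+00 -1.01606117e-03  3.13982033e+00] 3.323530136241792e-05 [ 0.25565718 -0.74419818 -0.07417144] 19.0667
False
0.13748388159166258
0.172 [0.4997 0.4001 0.1727] 3.95
0.166 [0.4995 0.4    0.1667] 4.77
0.16 [0.4995 0.3999 0.1608] 5.67
0.154 [0.4995 0.3999 0.155 ] 6.45
0.148 [0.4995 0.3999 0.1493] 7.37
0.144 [0.4995 0.3999 0.1455] 8.85
0.143 [0.4995 0.4    0.1447] 8.72
0.142 [0.4995 0.4    0.1437] 8.75
0.141 [0.4995 0.3999 0.1431] 10.16
0.14 [0.4995 0.4    0.1431] 13.26
0.139 [0.4995 0.4    0.143 ] 17.77
[0.49958393 0.39997934 0.14303131] [-2.13515914 -2.80268316 17.91868543]
23.25
```

```bash
ls pics
```

```text
c1.png
c2.png
scene0.png
top0.png
w1.png
w2.png
w3.png
w4.png
w5.png
w6.png
```

The stop is clear: the tip holds at z = 0.143 while the force rises to 18 N. I'll release, back off and check before handing in.

```bash
python3 - <<'E'
from h import *
move_straight(np.r_[DIE,.18],speed=.06); move_straight(np.r_[DIE,.28],speed=.15)
move_straight([.40,.55,.28],speed=.2)
pause(.4); s=read_state(); print(s['ft_force'],s['time'])
a=cv2.resize(capture('top')[170:270,130:410,::-1],(784,280)); b=cv2.resize(capture('scene')[180:400,170:450,::-1],(380,300))
out=np.zeros((590,784,3),np.uint8); out[:280]=a; out[285:585,:380]=b; cv2.imwrite('pics/w7.png',out)
E
```

```text
[-0.39307229 -0.39356247  0.09661831] 26.9
```

View pics/w7.png

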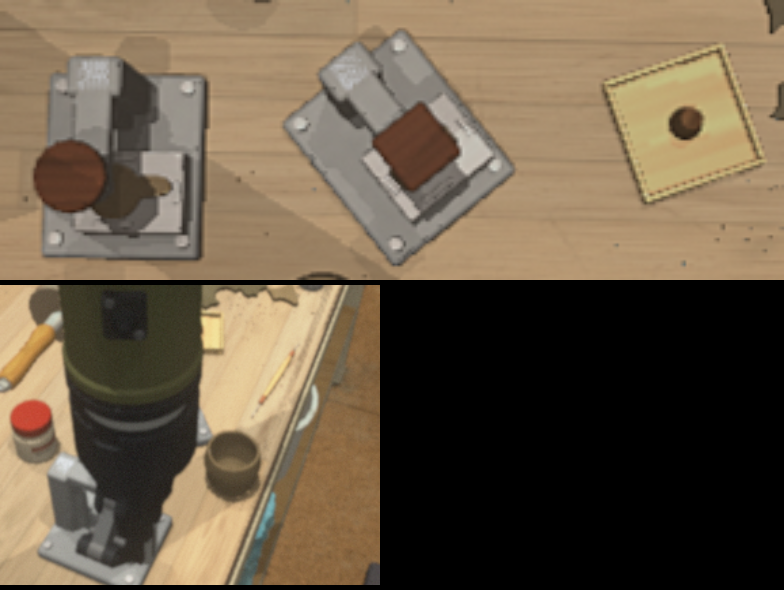

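The top view shows the cone upright in the tray (685,122), the round head back up (70,175) and the tag in its nest with its tail at (160,185). The bystanders haven't moved.

```bash
python3 -c "
from cell import *
print(finish_job())"
```

```text
the job is handed in; nothing more can be done
None
```

The job is handed in: the cone plug is upright in the tray, the round plunger was pressed to its stop and sprang back, and the last pictures show the tag in its nest and nothing else moved; no verdict was returned.

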